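# Clear the deck and reset the metering valve

## Robot

A 6-joint arm with a two-finger parallel gripper is mounted at the origin on the work surface. World frame = base frame: x ahead of the robot, y to its left, z up, the work surface at z = 0. Lengths are in m, angles in rad, forces in N, time in s.
With the tool pointing down it reaches from about 0.35 to 0.875 m from the base axis. Payload 15.5 kg.
Tool frame: the origin (TCP) lies at the very end of the fingers, on their centre line; the grasp point (between the pads) lies 19 mm behind it; z points along the fingers, y is the direction in which the jaws open and shut (so a half turn about z gives the same grasp; the last joint's range is limited). The gripper opens to 85 mm and grips with 20 to 120 N. Pads are 22 mm wide; open, the fingers measure 114 mm over their backs; the gripper's body (76 mm by 85 mm) begins 54 mm behind the grasp point. The pads swing forward as they close: fully open they stand 13 mm farther back than shut.
Start: joints at [1.089, 0.494, 1.345, -0, 1.302, -0.096], TCP at [0.235, 0.579, 0.231] pointing down, gripper open.
Joint ranges: [-2.91, 2.91], [-0.82, 2.16], [0.22, 2.67], [-1.22, 4.37], [0.12, 2.79], [-3.08, 3.08]. Speed limits (rad/s): [1.89, 1.89, 2.57, 3.01, 3.01, 3.01].

## Interface

Orientations are given as a unit quaternion [x, y, z, w].
In Python, from cell import manip, camera, camera_model, order gives the robot as it stands.
- The arm moves only by the shell command python3 -m inch 'ROWS' [FORCE]. ROWS is JSON, a list of rows, each an object of numbers: "tx", "ty", "tz": the shift along the world's x, y, z as a fraction of full scale; "ax", "ay", "az": the turn, a rotation vector about the world's x, y, z as a fraction of full scale; "claw": the opening, from 0 (shut) to 1 (fully open). A call has 1 to 8 rows; each row shifts and turns the pose as measured when the row begins; what a row does not reach is not made up. Full scale, the value 1, is 0.25 m for a shift and 1.5 rad for a turn. A row lasts 1/12 s, in which the tool goes at most 41.7 mm and 7.16 degrees, less where a joint would pass 70% of its speed; a pose out of reach is approached as far as the arm can. A call with a number of a shift or a turn outside -1 to 1 is refused whole. A call with a gripper value outside its range is refused whole. The fingers move at their own pace and stop on an object; FORCE is the grip in N (left out, the last holds). Time passes only in rows, so rows that do not move let the fingers close. It gives the time, the measured TCP pose, the force and the opening at its end, in the units of the state.
- manip.state(): the state, without advancing time (a new reading comes with each control period).
- camera(name): name is "side" or "top" or "wrist"; returns the picture (480x640x3 uint8, blue, green, red); there is no depth.
- camera_model(name): a dict with "fovy" (degrees; the focal length in pixels is half the picture's height over the tangent of half this angle, whatever the lens; pixels are square), "cx", "cy" (the principal point, pixels), "k1" (the pictures are not rectified: a ray, as slopes to the right and down, at radius r is drawn at 1 + k1 r^2 times it, then the intrinsics apply), "cam_to_world" (4x4, takes a point from camera to world coordinates); the wrist camera has in their place "mount" (4x4, takes a point from camera to tool coordinates, whose origin is the TCP and whose axes are the flange's). Camera axes: x right, y down, z forward; pixel columns grow to the right and rows downward; lengths in m; the calibration is good to about 2 mm. A picture is of the moment at which its call begins: read the wrist's pose just before it. camera_model takes no time and is no camera call.
- order.close_job(): hands the job in, once; it reports no verdict.
The state is a dict: "t": time; "qpos": joint angles; "joint_vel": joint speeds; "tau": joint torques, N m; "position": TCP position; "eef_rot": TCP orientation; "wrist_force": force on the tool from outside, world axes, zero at the start; "wrist_torque": the same for the moment, N m; "finger_gap": finger opening in m.
Only numpy, scipy, OpenCV 4.12 (cv2) and the standard library are available. Lean on these libraries where they do the work, as an engineer would, in place of code of your own. Each camera call takes 0.05 s, during which the arm holds its last target.

## Task

Clear the two orange offcuts off the aluminium deck into the grey bin. Then, by its yellow crank handle, turn the black valve wheel clockwise until it is fully closed against its stop, and back it off (counter-clockwise) exactly two full turns. Finish while still gripping the handle there, ready for trimming: do not let go at the end; leave the vial and the tube rack standing where they are.

Things in the scene. Friction and masses are not known exactly. Their poses are not given: they have to be found in the camera images.
- offcut_a_mid (a point): Loose orange 3D-print offcut on the deck, a block 40 x 24 x 22 mm (x, y, z) with a raised lip 12 mm long and 8 mm high on top at its +x end. The point is the centre of the 22 mm high block; x along its length, z up. It weighs about 25 g; grasp across y (24 mm).
- offcut_b_mid (a point): Loose orange 3D-print offcut on the deck, a block 36 x 22 x 24 mm (x, y, z) with a 10 mm stub low on its -x end. The point is the centre of the block; x along its length, z up. It weighs about 25 g; grasp across y (22 mm).
- bin_in (a point): Fixed open grey bin, 140 x 140 mm outside, 100 mm high, walls and floor 4 mm thick. The point is the centre of its inner floor. It stands on the table at the left or at the right of the deck (it and the tube rack change places).
- wheel_axis (a point): Point on the upright axis of the black valve wheel, level with the middle of the crank handle (128 mm above the table). Wheel radius 50 mm to the rim's centre line; top of the rim 101 mm above the table. When the valve is closed on its stop, the handle stands in this point's +x direction from the axis.
- stand: Fixed aluminium deck 180 x 400 x 12 mm (x, y, z) that carries the valve and the offcuts. Origin at the centre of its underside; the wheel's axis is 120 mm to its +y. A red mark lies on its far (+x) edge beside the valve.
- handle_mid (a point): Middle of the yellow upright crank handle, a round grip 20 mm across and 46 mm high (105 to 151 mm above the table), standing on the wheel's rim 50 mm from the wheel's axis. It spins freely about its own upright axis, so that the fingers can keep their orientation while carrying it round the circle.
- valve (a joint): Turn of the valve wheel, rad: 0 = closed on the hard stop; grows counter-clockwise seen from above (opening) without wrapping; two turns open = 12.57, end of travel 20. The handle stands at this angle from wheel_axis's +x. At the start a quarter to four fifths of a turn open. It stays where left; turning takes 1 to 2 N at the handle.
- offcut_a: The first offcut; origin at the centre of its underside.
- offcut_b: The second offcut; origin at the centre of its underside.
- handle: The yellow crank handle; origin at the centre of its lower end, 23 mm below handle_mid.
- vial: Small glass vial with a blue cap, 22 mm across, 42 mm high, standing on the deck between the wheel and the offcuts, near the far edge. Leave it alone. Origin at the centre of its underside, z up.
- tube_rack: Loose orange rack 100 x 120 mm with four capped tubes, 118 mm high, on the table on the other side of the deck from the bin. Leave it alone. Origin at the centre of its underside, z up.

How it is judged:
On the way, in this order (a step that is already met when the one before it is completed fails the run):
1. both offcuts lie in the bin, let go (x of offcut_a_mid in the frame of bin_in between -0.068 and 0.068 m and y of offcut_a_mid in the frame of bin_in between -0.068 and 0.068 m and z of offcut_a_mid in the frame of bin_in between 0 and 0.07 m and x of offcut_b_mid in the frame of bin_in between -0.068 and 0.068 m and y of offcut_b_mid in the frame of bin_in between -0.068 and 0.068 m and z of offcut_b_mid in the frame of bin_in between 0 and 0.07 m and contact force between the fingers and offcut_a below 0.1 N and contact force between the fingers and offcut_b below 0.1 N), for 0.2 s.
2. the valve is closed against its stop, by the handle (value of joint valve below 0.1 rad and contact force between the fingers and handle above 0.5 N), for 0.2 s.
At the end, for the whole second after the job is handed in: Both offcuts lie inside the bin; the wheel stands still at two turns open from the stop, within 0.25 rad (14 degrees); the fingers still grip the crank handle (more than 2 N, grasp point within 40 mm of the handle's middle) (x of offcut_a_mid in the frame of bin_in between -0.068 and 0.068 m and y of offcut_a_mid in the frame of bin_in between -0.068 and 0.068 m and z of offcut_a_mid in the frame of bin_in between 0 and 0.07 m and x of offcut_b_mid in the frame of bin_in between -0.068 and 0.068 m and y of offcut_b_mid in the frame of bin_in between -0.068 and 0.068 m and z of offcut_b_mid in the frame of bin_in between 0 and 0.07 m and contact force between the fingers and handle above 2 N and distance between the grasp point and handle_mid below 0.04 m and value of joint valve between 12.32 and 12.82 rad and velocity of joint valve between -0.1 and 0.1 rad/s); the arm keeps its last pose, push and grip.
It fails at once if the vial is shifted by more than 30 mm or tipped over (distance of vial from where it was at the start of the episode above 0.03 m or angle between vial's own z axis and vertical above 0.5 rad).
It fails at once if the tube rack is shifted by more than 30 mm or tipped over (distance of tube_rack from where it was at the start of the episode above 0.03 m or angle between tube_rack's own z axis and vertical above 0.5 rad).
It also fails if it takes over 72 s, if anything falls off the work surface, if the arm or the gripper's body presses on something with over 40 N, if the wrist force passes 120 N, or if a joint passes its speed limit or range.

## Working session

There is one attempt and no reset: what is moved stays moved. The work goes in short steps, Python scripts to look and compute and a shell command to move; the robot and the scene stay as the last step left them, time stands still between calls to the robot, and variables do not carry over. Pictures are saved under pics/ and viewed, and the job is handed in when it is done.

```bash
ls; mkdir -p pics; python3 - <<'E'
from cell import manip, camera, camera_model
import cv2
print(manip.state())
for n in ("side","top","wrist"):
    print(n,camera_model(n)); cv2.imwrite(f"pics/{n}0.png",camera(n))
E
```

```text
pics
{'t': 0.0, 'qpos': array([ 1.08949320e+00,  4.94182755e-01,  1.34610281e+00, -7.88599208e-06,
        1.30248832e+00, -9.54638521e-02]), 'joint_vel': array([-0.00124338,  0.00052182, -0.00080424, -0.00017613, -0.0004843 ,
       -0.00095278]), 'tau': array([ 5.52351354e-03, -8.82133269e+01, -3.83875537e+01,  4.28130916e-04,
        9.70639667e-03,  3.45610324e-06]), 'position': array([0.23503057, 0.57875721, 0.23071011]), 'eef_rot': array([ 1.91724121e-01,  9.81448680e-01, -5.67306686e-04, -1.64328291e-04]), 'wrist_force': array([-0.19591711, -0.42298896, -0.08394032]), 'wrist_torque': array([ 0.043752  ,  0.02948819, -0.00519036]), 'finger_gap': 0.08554836032591837}
side {'fovy': 44.60934426223133, 'cx': 319.7668217102888, 'cy': 237.34615807759775, 'k1': -0.16928963494083069, 'cam_to_world': array([[ 7.57484412e-01, -4.92720454e-01,  4.28303538e-01,
         1.09277908e-01],
       [-6.52852660e-01, -5.70804816e-01,  4.97961109e-01,
        -5.14566068e-01],
       [-8.77901910e-04, -6.56816882e-01, -7.54049609e-01,
         8.99128297e-01],
       [ 0.00000000e+00,  0.00000000
[... 187 characters left out ...]
00485399, -0.98917307,  0.14667336,  0.43107698],
       [-0.99994036,  0.0062362 ,  0.00896533,  0.01073412],
       [-0.00978294, -0.14662109, -0.98914435,  0.96299884],
       [ 0.        ,  0.        ,  0.        ,  1.        ]])}
wrist {'fovy': 63.82330028669746, 'cx': 320.66618261589497, 'cy': 242.05233722165917, 'k1': -0.002690233797669429, 'mount': array([[ 6.40758358e-04, -9.58762740e-01, -2.84206962e-01,
         7.26155684e-02],
       [ 9.99999763e-01,  6.86410352e-04, -6.10346182e-05,
        -4.73381027e-05],
       [ 2.53600318e-04, -2.84206855e-01,  9.58762952e-01,
        -1.43704635e-01],
       [ 0.00000000e+00,  0.00000000e+00,  0.00000000e+00,
         1.00000000e+00]])}
```

View pics/top0.png

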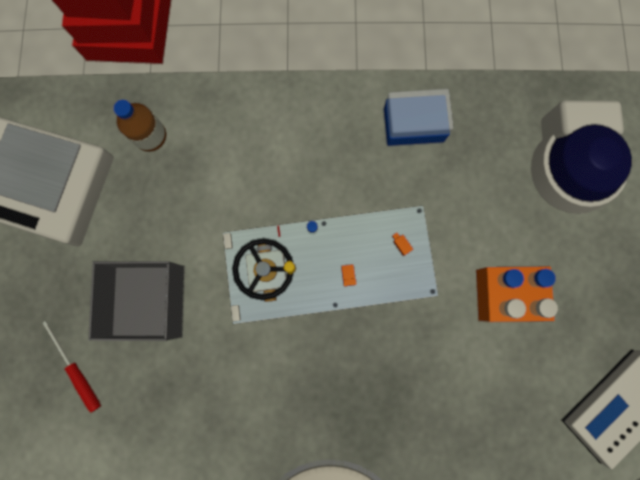

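View pics/side0.png

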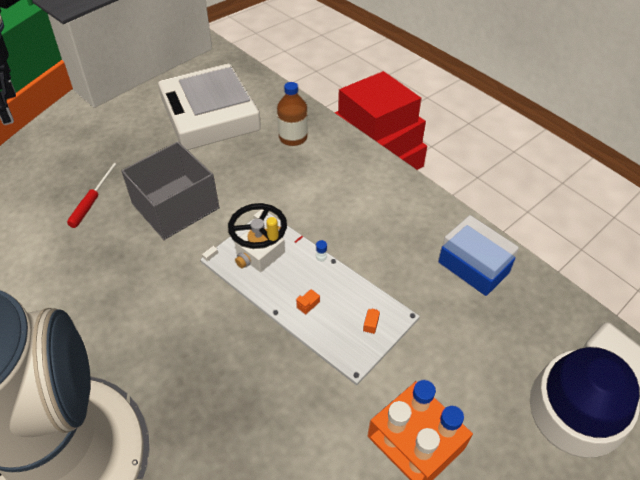

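Top view: the bin is on the left at about (137,300), the rack on the right at (517,293), the wheel centre at (263,269) with its handle at (289,267), the offcuts at (348,275) and (402,244), and the vial at (312,227).

```bash
cat > h.py <<'E'
import numpy as np, cv2
from cell import manip,camera,camera_model
from scipy.spatial.transform import Rotation as R
def KD(m):
    f=240/np.tan(np.radians(m["fovy"]/2))
    return np.array([[f,0,m["cx"]],[0,f,m["cy"]],[0,0,1]]),np.array([m["k1"],0,0,0,0])
def c2w(n,m,st=None):
    if n!="wrist": return m["cam_to_world"]
    T=np.eye(4);T[:3,:3]=R.from_quat(st["eef_rot"]).as_matrix();T[:3,3]=st["position"]
    return T@m["mount"]
def rays(n,px,st=None):
    m=camera_model(n);K,D=KD(m);T=c2w(n,m,st)
    p=cv2.undistortPoints(np.array(px,float).reshape(-1,1,2),K,D).reshape(-1,2)
    return T[:3,3],np.c_[p,np.ones(len(p))]@T[:3,:3].T
def plane(n,px,z,st=None):
    o,d=rays(n,px,st); return o+d*((z-o[2])/d[:,2])[:,None]
def tri(n1,p1,n2,p2,s1=None,s2=None):
    o1,d1=rays(n1,[p1],s1);o2,d2=rays(n2,[p2],s2);d1=d1[0]/np.linalg.norm(d1);d2=d2[0]/np.linalg.norm(d2)
    a=np.linalg.lstsq(np.c_[d1,-d2],o2-o1,rcond=None)[0]
    q1=o1+a[0]*d1;q2=o2+a[1]*d2
    return (q1+q2)/2,np.linalg.norm(q1-q2)
def blobs(im,lo,hi,amin=15):
    h=cv2.cvtColor(im,cv2.COLOR_BGR2HSV);m=cv2.inRange(h,np.array(lo),np.array(hi))
    n,l,s,c=cv2.connectedComponentsWithStats(m)
    return [(c[i],s[i],(l==i).astype(np.uint8)) for i in range(1,n) if s[i][4]>=amin]
OR=((4,150,120),(16,255,255));YE=((20,150,80),(32,255,255));BL=((105,130,60),(125,255,255))
E
python3 - <<'E'
from h import *
np.set_printoptions(precision=4,suppress=True)
for n in("top","side"):
    im=cv2.imread(f"pics/{n}0.png")
    for nm,r in(("OR",OR),("YE",YE),("BL",BL)):
        for c,s,m in blobs(im,*r):
            rr=cv2.minAreaRect(cv2.findContours(m,0,2)[0][0])
            print(n,nm,c,s,rr)
    cv2.imwrite(f"pics/{n}z.png",cv2.resize(im[190:340,210:450] if n=="top" else im[190:390,190:430],None,fx=3.2,fy=3 if 0 else 3.2,interpolation=2)[:600])
# top pixels
print("deck",plane("top",[(223,233),(423,207),(437,294),(232,322)],0.012))
print("deckmid bolts")
E
```

```text
top OR [402.0952 243.6476] [393 234  19  21 210] ((401.6073913574219, 242.724853515625), (21.873493194580078, 10.650015830993652), 55.00798034667969)
top OR [348.2127 274.8914] [342 265  14  21 221] ((348.2832336425781, 274.8410339355469), (19.539348602294922, 11.404288291931152), 81.25383758544922)
top OR [514.3386 294.3103] [ 487  267   67   55 2011] ((520.0, 294.0), (54.0, 66.0), 90.0)
top YE [270.2941 262.8824] [266 260   8   6  17] ((269.7500305175781, 262.2500305175781), (8.485280990600586, 2.1213202476501465), 45.0)
top YE [288.9444 266.9074] [283 261  12  13 108] ((289.2647399902344, 266.558837890625), (10.975909233093262, 11.3189058303833), 30.963756561279297)
top YE [268.6981 276.283 ] [261 272  14   8  53] ((268.20587158203125, 276.67645263671875), (5.144957542419434, 14.74887752532959), 59.03623962402344)
top BL [122.7946 108.5736] [114 100  18  18 258] ((122.5, 108.5), (17.0, 17.0), 90.0)
top BL [411.2621 135.5874] [385 103  64  42 538] ((408.99993896484375, 134.49998474121094), (69.31812286376953, 35.77709197998047), 26.56505012512207)
top BL [597.7 164.3] [592 160  12 
[... 1658 characters left out ...]
, 40.496097564697266), 9.593133926391602)
side BL [599.3667 367.7333] [591 366  17   6  30] ((599.0, 368.5), (5.0, 16.0), 90.0)
side BL [602.1276 397.5162] [ 571  366   61   55 1794] ((599.2264404296875, 394.65228271484375), (55.67684555053711, 55.50924301147461), 76.4295654296875)
side BL [423.8608 391.2633] [413 380  23  23 395] ((423.75006103515625, 391.2500305175781), (21.21320343017578, 21.920310974121094), 45.0)
side BL [451.8137 417.4764] [441 406  23  24 424] ((451.800048828125, 417.4000549316406), (21.466251373291016, 23.255107879638672), 26.56505012512207)
deck [[ 0.5766  0.2075  0.012 ]
 [ 0.6263 -0.1883  0.012 ]
 [ 0.4548 -0.2094  0.012 ]
 [ 0.4034  0.1863  0.012 ]]
deckmid bolts
```

View pics/topz.png

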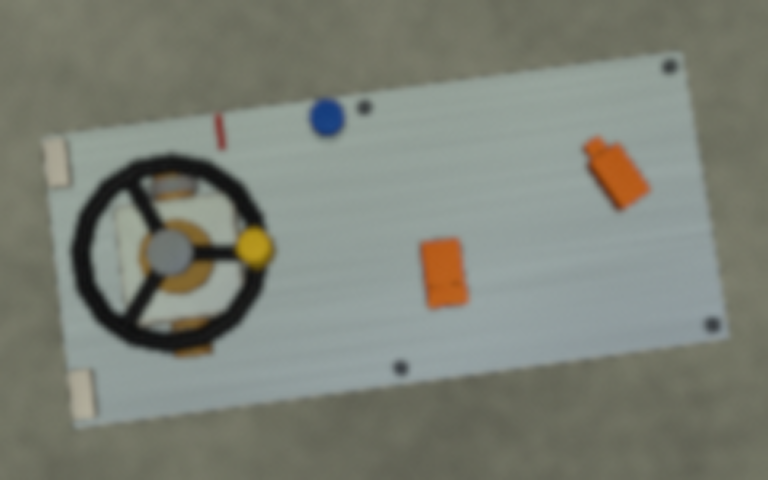

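View pics/sidez.png

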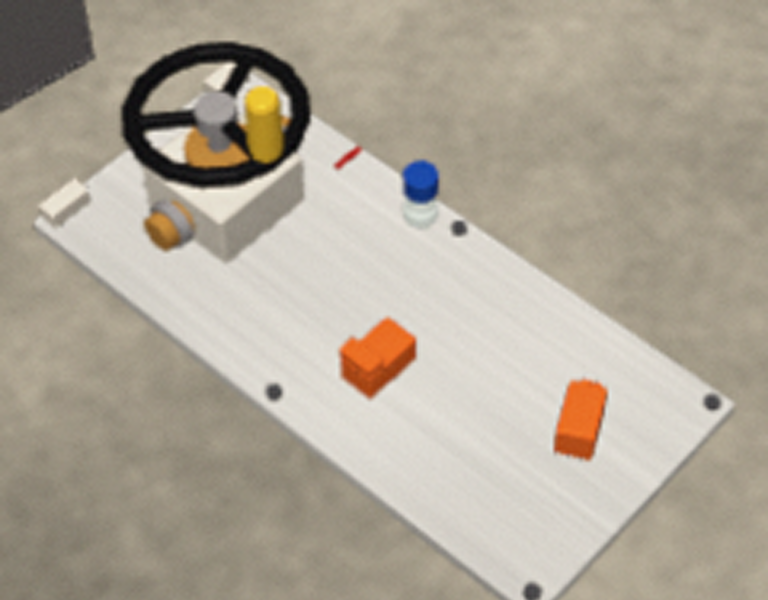

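```bash
python3 -m inch 2>&1 | head -20; nproc; python3 - <<'E'
import cell; print(dir(cell))
E
```

```text
invalid input
4
['__builtins__', '__cached__', '__doc__', '__file__', '__loader__', '__name__', '__package__', '__spec__', 'camera', 'camera_model', 'manip', 'order']
```

```bash
python3 - <<'E'
from h import *
np.set_printoptions(precision=4,suppress=True)
print("axis hub top ~z.105",plane("top",[(263.3,269)],0.105))
print("handle top .151",plane("top",[(289.2,266.7)],0.151))
print("handle tri", tri("top",(289,266.8),"side",(271.8,219)))
print("redmark",plane("top",[(279,231)],0.012), "vial cap",plane("top",[(312,226.5)],0.054))
print("A",plane("top",[(348.2,274.9)],0.035)); print("B",plane("top",[(402,243.8)],0.034))
# zoom coords -> px
z=lambda u,v:(210+u/3.2,190+v/3.2)
print("A corners",plane("top",[z(421,241),z(458,239),z(467,304),z(429,307)],0.036))
print("B corners",plane("top",[z(617,145),z(649,186),z(624,209),z(590,165)],0.036))
print("B stub",plane("top",[z(594,146)],0.02))
# bin rim corners
print("bin",plane("top",[(93,262),(182,262),(183,338),(90,338)],0.1), plane("top",[(113,265),(168,265),(168,335),(113,335)],0.004))
print("rack",plane("top",[(517,293)],0.118))
E
```

```text
axis hub top ~z.105 [[0.4979 0.1156 0.105 ]]
handle top .151 [[0.498  0.0668 0.151 ]]
handle tri (array([0.4983, 0.0669, 0.1506]), np.float64(0.0010508182255798552))
redmark [[0.5799 0.0968 0.012 ]] vial cap [[0.5815 0.0309 0.054 ]]
A [[ 0.4913 -0.037   0.035 ]]
B [[ 0.5502 -0.1408  0.034 ]]
A corners [[ 0.5095 -0.0246  0.036 ]
 [ 0.5106 -0.0465  0.036 ]
 [ 0.4721 -0.0513  0.036 ]
 [ 0.4705 -0.0289  0.036 ]]
B corners [[ 0.5663 -0.1425  0.036 ]
 [ 0.5415 -0.1609  0.036 ]
 [ 0.5278 -0.1455  0.036 ]
 [ 0.5543 -0.126   0.036 ]]
B stub [[ 0.5681 -0.1311  0.02  ]]
bin [[0.512  0.4238 0.1   ]
 [0.5114 0.2616 0.1   ]
 [0.3784 0.2555 0.1   ]
 [0.3777 0.4216 0.1   ]] [[0.5149 0.4285 0.004 ]
 [0.5145 0.3173 0.004 ]
 [0.3782 0.3124 0.004 ]
 [0.3778 0.4214 0.004 ]]
rack [[ 0.4525 -0.3237  0.118 ]]
```

```bash
python3 -m inch '[{"tx":0.06,"ty":-0.15,"az":0.04,"claw":0.6},{"tx":0.06,"ty":-0.15,"az":0.04,"claw":0.6},{"tx":0.06,"ty":-0.15,"az":0.04,"claw":0.6},{"tx":0.06,"ty":-0.15,"az":0.04,"claw":0.6},{"tx":0.06,"ty":-0.15,"az":0.04,"claw":0.6},{"tx":0.06,"ty":-0.15,"az":0.04,"claw":0.6},{"tx":0.06,"ty":-0.15,"az":0.04,"claw":0.6},{"tx":0.06,"ty":-0.15,"az":0.04,"claw":0.6}]' 60
```

```text
validation failed for argument at $[0]...
```

```bash
python3 -m inch '[{"tx":0.06,"ty":-0.15,"tz":0,"ax":0,"ay":0,"az":0.04,"claw":0.6},{"tx":0.06,"ty":-0.15,"tz":0,"ax":0,"ay":0,"az":0.04,"claw":0.6},{"tx":0.06,"ty":-0.15,"tz":0,"ax":0,"ay":0,"az":0.04,"claw":0.6},{"tx":0.06,"ty":-0.15,"tz":0,"ax":0,"ay":0,"az":0.04,"claw":0.6},{"tx":0.06,"ty":-0.15,"tz":0,"ax":0,"ay":0,"az":0.04,"claw":0.6},{"tx":0.06,"ty":-0.15,"tz":0,"ax":0,"ay":0,"az":0.04,"claw":0.6},{"tx":0.06,"ty":-0.15,"tz":0,"ax":0,"ay":0,"az":0.04,"claw":0.6},{"tx":0.06,"ty":-0.15,"tz":0,"ax":0,"ay":0,"az":0.04,"claw":0.6}]' 60
```

```text
t: 0.82
position: [0.353, 0.2738, 0.2286]
eef_rot: [-0.062, 0.998, 0.0, -0.001]
wrist_force: [2.6, 0.9, -0.5]
finger_gap: 0.051
```

```bash
python3 -m inch '[{"tx":0.07,"ty":-0.155,"tz":0,"ax":0,"ay":0,"az":0,"claw":0.6},{"tx":0.07,"ty":-0.155,"tz":0,"ax":0,"ay":0,"az":0,"claw":0.6},{"tx":0.07,"ty":-0.155,"tz":0,"ax":0,"ay":0,"az":0,"claw":0.6},{"tx":0.07,"ty":-0.155,"tz":0,"ax":0,"ay":0,"az":0,"claw":0.6},{"tx":0.07,"ty":-0.155,"tz":0,"ax":0,"ay":0,"az":0,"claw":0.6},{"tx":0.07,"ty":-0.155,"tz":-0.1,"ax":0,"ay":0,"az":0,"claw":0.6},{"tx":0.07,"ty":-0.155,"tz":-0.15,"ax":0,"ay":0,"az":0,"claw":0.6},{"tx":0.07,"ty":-0.155,"tz":-0.1,"ax":0,"ay":0,"az":0,"claw":0.6}]' 60
python3 -m inch '[{"tx":0,"ty":0,"tz":0,"ax":0,"ay":0,"az":0,"claw":0.6},{"tx":0,"ty":0,"tz":0,"ax":0,"ay":0,"az":0,"claw":0.6}]'
python3 - <<'E'
from h import *
np.set_printoptions(precision=4,suppress=True)
st=manip.state(); im=camera("wrist"); cv2.imwrite("pics/w1.png",im); np.save("w1.npy",np.r_[st["position"],st["eef_rot"]])
print(st["position"],st["eef_rot"])
for c,s,m in blobs(im,*OR,200):
    cn=max(cv2.findContours(m,0,2)[0],key=len); rr=cv2.minAreaRect(cn); b=cv2.boxPoints(rr)
    print(c,s,rr,plane("wrist",b,0.034,st),plane("wrist",[rr[0]],.034,st))
E
```

```text
t: 1.48
position: [0.4802, -0.0137, 0.1624]
eef_rot: [-0.064, 0.998, -0.001, 0.004]
wrist_force: [1.0, 1.2, 0.3]
finger_gap: 0.0512
t: 1.65
position: [0.4811, -0.0195, 0.1585]
eef_rot: [-0.061, 0.998, -0.001, 0.003]
wrist_force: [0.6, 0.4, 0.9]
finger_gap: 0.0511
[ 0.4811 -0.0195  0.1585] [-0.0612  0.9981 -0.0006  0.0026]
[293.1391 240.6203] [ 276  217   34   49 1596] ((292.5, 241.0), (48.0, 33.0), 90.0) [[ 0.4741 -0.0525  0.034 ]
 [ 0.4712 -0.0292  0.034 ]
 [ 0.5073 -0.025   0.034 ]
 [ 0.5103 -0.0493  0.034 ]] [[ 0.4904 -0.039   0.034 ]]
[147.6199 297.8065] [ 122  272   55   50 1318] ((148.6595458984375, 300.014404296875), (58.878761291503906, 27.15492057800293), 52.883140563964844) [[ 0.5405 -0.1643  0.034 ]
 [ 0.5252 -0.148   0.034 ]
 [ 0.5608 -0.1212  0.034 ]
 [ 0.5772 -0.1378  0.034 ]] [[ 0.5505 -0.143   0.034 ]]
```

View pics/w1.png

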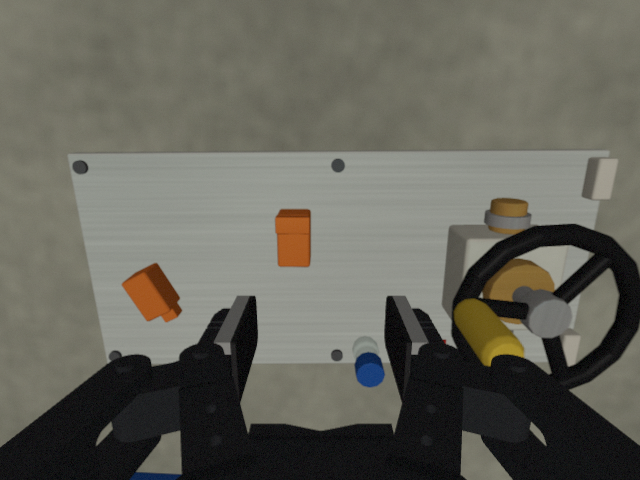

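The wrist view shows offcut A at (293,240) with its lip towards the robot and B at (150,297). Both match the top view to within 3 mm. I'll align over A and descend.

```bash
python3 -m inch '[{"tx":0.036,"ty":-0.077,"tz":-0.1,"ax":0,"ay":0,"az":0,"claw":0.6},{"tx":0,"ty":0,"tz":-0.14,"ax":0,"ay":0,"az":0,"claw":0.6},{"tx":0,"ty":0,"tz":-0.14,"ax":0,"ay":0,"az":0,"claw":0.6},{"tx":0,"ty":0,"tz":0,"ax":0,"ay":0,"az":0,"claw":0.6},{"tx":0,"ty":0,"tz":0,"ax":0,"ay":0,"az":0,"claw":0.6}]' 40
```

```text
t: 2.12
position: [0.4925, -0.0361, 0.0648]
eef_rot: [-0.064, 0.998, -0.002, 0.006]
wrist_force: [0.9, -0.3, 0.3]
finger_gap: 0.051
```

```bash
python3 -m inch '[{"tx":-0.008,"ty":-0.011,"tz":-0.08,"ax":0.002,"ay":0.008,"az":0,"claw":0.6},{"tx":0,"ty":0,"tz":-0.07,"ax":0,"ay":0,"az":0,"claw":0.6},{"tx":0,"ty":0,"tz":-0.03,"ax":0,"ay":0,"az":0,"claw":0.6},{"tx":0,"ty":0,"tz":0,"ax":0,"ay":0,"az":0,"claw":0.6}]' 40
```

```text
t: 2.45
position: [0.4935, -0.0366, 0.0261]
eef_rot: [-0.066, 0.998, -0.0, 0.004]
wrist_force: [-0.5, 0.3, 0.4]
finger_gap: 0.051
```

```bash
python3 -m inch '[{"tx":-0.012,"ty":-0.009,"tz":-0.03,"ax":0,"ay":0.005,"az":0,"claw":0.6},{"tx":0,"ty":0,"tz":-0.016,"ax":0,"ay":0,"az":0,"claw":0.6},{"tx":0,"ty":0,"tz":0,"ax":0,"ay":0,"az":0,"claw":0.6}]' 40
python3 -m inch '[{"tx":0,"ty":0,"tz":0,"ax":0,"ay":0,"az":0,"claw":0},{"tx":0,"ty":0,"tz":0,"ax":0,"ay":0,"az":0,"claw":0},{"tx":0,"ty":0,"tz":0,"ax":0,"ay":0,"az":0,"claw":0},{"tx":0,"ty":0,"tz":0,"ax":0,"ay":0,"az":0,"claw":0},{"tx":0,"ty":0,"tz":0,"ax":0,"ay":0,"az":0,"claw":0}]' 40
```

```text
t: 2.7
position: [0.4921, -0.0385, 0.0177]
eef_rot: [-0.066, 0.998, -0.001, 0.002]
wrist_force: [-0.3, 0.8, 0.5]
finger_gap: 0.0513
t: 3.12
position: [0.4929, -0.0387, 0.0196]
eef_rot: [-0.066, 0.998, -0.001, 0.003]
wrist_force: [0.2, 0.7, 0.2]
finger_gap: 0.0227
```

```bash
python3 -m inch '[{"tx":0,"ty":0,"tz":0.1,"ax":0,"ay":0,"az":0,"claw":0},{"tx":0,"ty":0,"tz":0.15,"ax":0,"ay":0,"az":0,"claw":0},{"tx":0,"ty":0,"tz":0.16,"ax":0,"ay":0,"az":0,"claw":0},{"tx":0,"ty":0,"tz":0.16,"ax":0,"ay":0,"az":0,"claw":0},{"tx":0,"ty":0,"tz":0.16,"ax":0,"ay":0,"az":0,"claw":0},{"tx":0,"ty":0.05,"tz":0.08,"ax":0,"ay":0,"az":0,"claw":0},{"tx":-0.02,"ty":0.1,"tz":0,"ax":0,"ay":0,"az":0,"claw":0},{"tx":-0.03,"ty":0.15,"tz":0,"ax":0,"ay":0,"az":0,"claw":0}]'
```

```text
t: 3.78
position: [0.4789, 0.034, 0.2325]
eef_rot: [-0.063, 0.998, -0.001, 0.003]
wrist_force: [0.6, 0.2, -0.4]
finger_gap: 0.0234
```

```bash
python3 -m inch '[{"tx":-0.025,"ty":0.155,"tz":0,"ax":0,"ay":0,"az":0,"claw":0},{"tx":-0.025,"ty":0.155,"tz":0,"ax":0,"ay":0,"az":0,"claw":0},{"tx":-0.025,"ty":0.155,"tz":0,"ax":0,"ay":0,"az":0,"claw":0},{"tx":-0.025,"ty":0.155,"tz":0,"ax":0,"ay":0,"az":0,"claw":0},{"tx":-0.025,"ty":0.155,"tz":0,"ax":0,"ay":0,"az":0,"claw":0},{"tx":-0.025,"ty":0.155,"tz":0,"ax":0,"ay":0,"az":0,"claw":0},{"tx":-0.025,"ty":0.155,"tz":0,"ax":0,"ay":0,"az":0,"claw":0},{"tx":-0.025,"ty":0.12,"tz":0,"ax":0,"ay":0,"az":0,"claw":0}]'
python3 -m inch '[{"tx":0,"ty":0,"tz":0,"ax":0,"ay":0,"az":0,"claw":0},{"tx":0,"ty":0,"tz":0,"ax":0,"ay":0,"az":0,"claw":0}]'
python3 - <<'E'
from h import *
print(manip.state()["position"],manip.state()["eef_rot"])
cv2.imwrite("pics/t2.png",camera("top"))
cv2.imwrite("pics/w2.png",camera("wrist"))
E
```

```text
t: 4.45
position: [0.4234, 0.3485, 0.2352]
eef_rot: [-0.061, 0.998, -0.001, 0.005]
wrist_force: [0.3, -0.8, -0.8]
finger_gap: 0.0228
t: 4.62
position: [0.4213, 0.3544, 0.2349]
eef_rot: [-0.064, 0.998, -0.0, 0.005]
wrist_force: [0.0, -0.4, -0.0]
finger_gap: 0.0229
[0.42126893 0.35437079 0.23486679] [-6.37648550e-02  9.97950568e-01 -2.68070018e-04  5.35119247e-03]
```

View pics/w2.png

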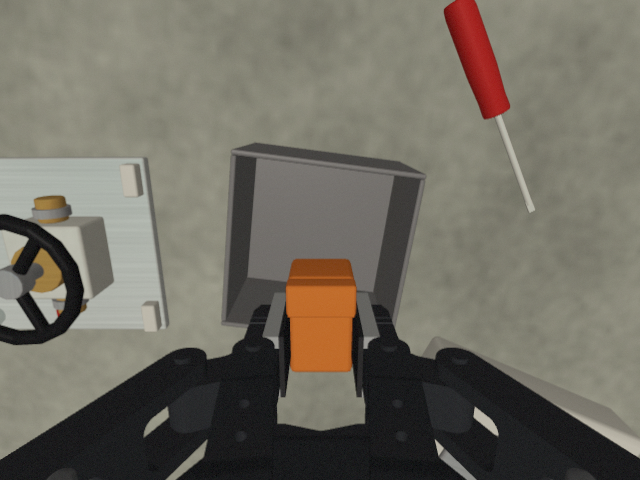

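View pics/t2.png

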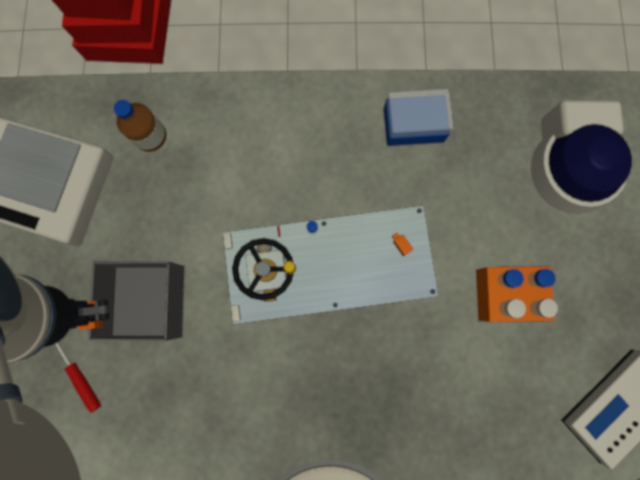

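A is held. In the wrist view the bin's near rim corners are at (234,150) and (425,177), with a far corner at (223,325). I'll check where the bin is from these.

```bash
python3 - <<'E'
from h import *
np.set_printoptions(precision=4,suppress=True)
st={"position":np.array([0.42126893,0.35437079,0.23486679]),"eef_rot":np.array([-6.37648550e-02,9.97950568e-01,-2.68070018e-04,5.35119247e-03])}
p=plane("wrist",[(234,150),(425,177),(223,325)],0.1,st);print(p, (p[1]+p[2])/2)
p=plane("top",[(92,263),(168.5,263),(90,338),(168,338)],0.1);print(p,p.mean(0))
E
```

```text
[[0.3733 0.2867 0.1   ]
 [0.3746 0.4237 0.1   ]
 [0.5123 0.2865 0.1   ]] [0.4435 0.3551 0.1   ]
[[0.5102 0.4255 0.1   ]
 [0.5097 0.2859 0.1   ]
 [0.3777 0.4216 0.1   ]
 [0.3783 0.282  0.1   ]] [0.444  0.3538 0.1   ]
```

```bash
python3 -m inch '[{"tx":0.02,"ty":0,"tz":-0.1,"ax":0,"ay":0.005,"az":0,"claw":0},{"tx":0,"ty":0,"tz":-0.16,"ax":0,"ay":0,"az":0,"claw":0},{"tx":0,"ty":0,"tz":-0.16,"ax":0,"ay":0,"az":0,"claw":0},{"tx":0,"ty":0,"tz":-0.16,"ax":0,"ay":0,"az":0,"claw":0},{"tx":0,"ty":0,"tz":-0.1,"ax":0,"ay":0,"az":0,"claw":0},{"tx":0,"ty":0,"tz":0,"ax":0,"ay":0,"az":0,"claw":0}]'
python3 -m inch '[{"tx":0,"ty":0,"tz":0,"ax":0,"ay":0,"az":0,"claw":0.55},{"tx":0,"ty":0,"tz":0,"ax":0,"ay":0,"az":0,"claw":0.55},{"tx":0,"ty":0,"tz":0,"ax":0,"ay":0,"az":0,"claw":0.55},{"tx":0,"ty":0,"tz":0,"ax":0,"ay":0,"az":0,"claw":0.55}]'
```

```text
t: 5.22
position: [0.431, 0.3465, 0.0631]
eef_rot: [-0.059, 0.998, 0.002, 0.006]
wrist_force: [-1.2, -0.5, -0.2]
finger_gap: 0.0229
t: 5.55
position: [0.4333, 0.3445, 0.0669]
eef_rot: [-0.057, 0.998, 0.002, 0.006]
wrist_force: [-0.0, 0.2, 0.1]
finger_gap: 0.0472
```

```bash
python3 -m inch '[{"tx":0,"ty":0,"tz":0.15,"ax":0,"ay":0,"az":0,"claw":0.55},{"tx":0,"ty":0,"tz":0.16,"ax":0,"ay":0,"az":0,"claw":0.55},{"tx":0,"ty":0,"tz":0.16,"ax":0,"ay":0,"az":0,"claw":0.55},{"tx":0,"ty":0,"tz":0.14,"ax":0,"ay":0,"az":0,"claw":0.55},{"tx":0.03,"ty":-0.12,"tz":0.02,"ax":0,"ay":0.004,"az":0.03,"claw":0.55},{"tx":0.035,"ty":-0.15,"tz":0,"ax":0,"ay":0.004,"az":0.03,"claw":0.55},{"tx":0.035,"ty":-0.15,"tz":0,"ax":0,"ay":0,"az":0.03,"claw":0.55},{"tx":0.035,"ty":-0.15,"tz":0,"ax":0,"ay":0,"az":0.03,"claw":0.55}]'
python3 -m inch '[{"tx":0.035,"ty":-0.15,"tz":0,"ax":0,"ay":0,"az":0.03,"claw":0.55},{"tx":0.035,"ty":-0.15,"tz":0,"ax":0,"ay":0,"az":0.03,"claw":0.55},{"tx":0.035,"ty":-0.15,"tz":0,"ax":0,"ay":0,"az":0.03,"claw":0.55},{"tx":0.035,"ty":-0.15,"tz":0,"ax":0,"ay":0,"az":0.03,"claw":0.55},{"tx":0.035,"ty":-0.15,"tz":0,"ax":0,"ay":0,"az":0.03,"claw":0.55},{"tx":0.035,"ty":-0.15,"tz":0,"ax":0,"ay":0,"az":0.03,"claw":0.55},{"tx":0.035,"ty":-0.12,"tz":-0.05,"ax":0,"ay":0,"az":0.03,"claw":0.55}]'
```

```text
t: 6.22
position: [0.4685, 0.2042, 0.2458]
eef_rot: [-0.154, 0.988, 0.007, 0.01]
wrist_force: [2.0, -0.2, -0.1]
finger_gap: 0.047
t: 6.8
position: [0.5329, -0.0646, 0.2479]
eef_rot: [-0.316, 0.949, 0.006, 0.021]
wrist_force: [1.6, -0.4, 0.4]
finger_gap: 0.0467
```

```bash
python3 -m inch '[{"tx":0.03,"ty":-0.13,"tz":-0.06,"ax":-0.012,"ay":0.016,"az":0,"claw":0.55},{"tx":0.02,"ty":-0.1,"tz":-0.12,"ax":-0.006,"ay":0.01,"az":0,"claw":0.55},{"tx":0,"ty":-0.05,"tz":-0.12,"ax":0,"ay":0,"az":0,"claw":0.55},{"tx":0,"ty":0,"tz":-0.06,"ax":0,"ay":0,"az":0,"claw":0.55},{"tx":0,"ty":0,"tz":0,"ax":0,"ay":0,"az":0,"claw":0.55},{"tx":0,"ty":0,"tz":0,"ax":0,"ay":0,"az":0,"claw":0.55}]'
python3 - <<'E'
from h import *
np.set_printoptions(precision=4,suppress=True)
st=manip.state(); im=camera("wrist"); cv2.imwrite("pics/w3.png",im)
print(st["position"],st["eef_rot"])
for c,s,m in blobs(im,*OR,200):
    cn=max(cv2.findContours(m,0,2)[0],key=len); rr=cv2.minAreaRect(cn); b=cv2.boxPoints(rr)
    print(c,s,rr,plane("wrist",b,0.036,st),plane("wrist",[rr[0]],.036,st))
E
```

```text
t: 7.3
position: [0.5493, -0.1475, 0.1633]
eef_rot: [-0.314, 0.949, -0.007, 0.004]
wrist_force: [-0.3, -0.2, 0.3]
finger_gap: 0.047
[ 0.5493 -0.1475  0.1633] [-0.3143  0.9493 -0.0069  0.0036]
[160.72   9.71] [129   0  57  29 893] ((157.0, 14.0), (28.0, 56.0), 90.0) [[ 0.5023 -0.3334  0.036 ]
 [ 0.4816 -0.3051  0.036 ]
 [ 0.495  -0.2971  0.036 ]
 [ 0.5162 -0.3258  0.036 ]] [[ 0.4987 -0.3154  0.036 ]]
[328.2075 232.8902] [ 313  207   32   56 1475] ((328.0819091796875, 234.7721405029297), (29.401399612426758, 54.74513626098633), 3.814074993133545) [[ 0.5727 -0.1406  0.036 ]
 [ 0.5379 -0.163   0.036 ]
 [ 0.5264 -0.1454  0.036 ]
 [ 0.5608 -0.1222  0.036 ]] [[ 0.5491 -0.143   0.036 ]]
```

View pics/w3.png

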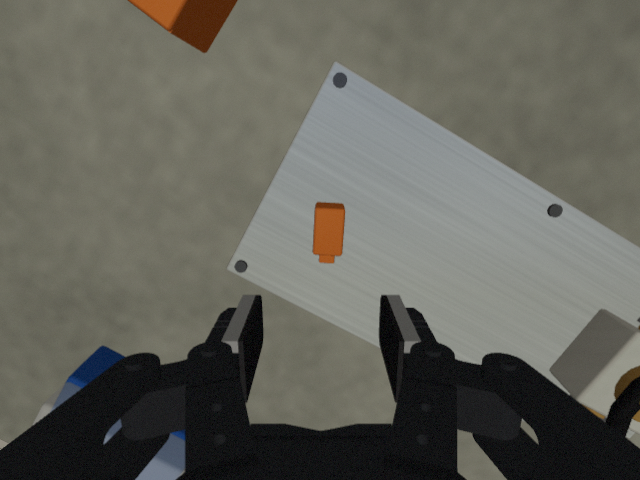

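```bash
python3 - <<'E'
from h import *
np.set_printoptions(precision=4,suppress=True)
st={"position":np.array([0.5493,-0.1475,0.1633]),"eef_rot":np.array([-0.3143,0.9493,-0.0069,0.0036])}
p=plane("wrist",[(316,208.5),(344,208.5),(342.5,256),(314,254)],0.036,st);print(p,p.mean(0))
d=(p[2]+p[3]-p[0]-p[1])/2;print(np.linalg.norm(d),np.arctan2(d[1],d[0]),np.linalg.norm(p[1]-p[0]))
E
```

```text
[[ 0.5387 -0.1617  0.036 ]
 [ 0.5267 -0.1456  0.036 ]
 [ 0.5558 -0.1247  0.036 ]
 [ 0.5672 -0.1425  0.036 ]] [ 0.5471 -0.1436  0.036 ]
0.035061103617714764 0.6102672295552245 0.020005571749385116
```

```bash
python3 -m inch '[{"tx":-0.01,"ty":0.016,"tz":-0.1,"ax":0.007,"ay":0.007,"az":-0.014,"claw":0.55},{"tx":0,"ty":0,"tz":-0.14,"ax":0,"ay":0,"az":0,"claw":0.55},{"tx":0,"ty":0,"tz":-0.14,"ax":0,"ay":0,"az":0,"claw":0.55},{"tx":0,"ty":0,"tz":-0.06,"ax":0,"ay":0,"az":0,"claw":0.55},{"tx":0,"ty":0,"tz":-0.03,"ax":0,"ay":0,"az":0,"claw":0.55},{"tx":0,"ty":0,"tz":0,"ax":0,"ay":0,"az":0,"claw":0.55}]' 40
```

```text
t: 7.85
position: [0.5539, -0.1418, 0.055]
eef_rot: [-0.306, 0.952, -0.006, 0.009]
wrist_force: [-0.9, -0.0, 0.4]
finger_gap: 0.0467
```

```bash
python3 -m inch '[{"tx":-0.028,"ty":-0.007,"tz":0,"ax":0.004,"ay":0.014,"az":0,"claw":0.55},{"tx":-0.008,"ty":0,"tz":-0.06,"ax":0,"ay":0,"az":0,"claw":0.55},{"tx":-0.004,"ty":0,"tz":-0.06,"ax":0,"ay":0,"az":0,"claw":0.55},{"tx":0,"ty":0,"tz":-0.02,"ax":0,"ay":0,"az":0,"claw":0.55},{"tx":0,"ty":0,"tz":0,"ax":0,"ay":0,"az":0,"claw":0.55}]' 40
```

```text
t: 8.27
position: [0.5474, -0.1446, 0.028]
eef_rot: [-0.307, 0.952, -0.003, 0.002]
wrist_force: [0.3, 0.0, -0.1]
finger_gap: 0.0471
```

```bash
python3 -m inch '[{"tx":0,"ty":0.003,"tz":-0.04,"ax":0,"ay":0,"az":0,"claw":0.55},{"tx":0,"ty":0,"tz":-0.014,"ax":0,"ay":0,"az":0,"claw":0.55},{"tx":0,"ty":0,"tz":0,"ax":0,"ay":0,"az":0,"claw":0.55}]' 40
python3 -m inch '[{"tx":0,"ty":0,"tz":0,"ax":0,"ay":0,"az":0,"claw":0},{"tx":0,"ty":0,"tz":0,"ax":0,"ay":0,"az":0,"claw":0},{"tx":0,"ty":0,"tz":0,"ax":0,"ay":0,"az":0,"claw":0},{"tx":0,"ty":0,"tz":0,"ax":0,"ay":0,"az":0,"claw":0},{"tx":0,"ty":0,"tz":0,"ax":0,"ay":0,"az":0,"claw":0}]' 40
```

```text
t: 8.52
position: [0.5491, -0.1444, 0.0166]
eef_rot: [-0.307, 0.952, -0.004, 0.004]
wrist_force: [0.7, -0.7, 0.4]
finger_gap: 0.0467
t: 8.93
position: [0.5496, -0.1445, 0.0178]
eef_rot: [-0.307, 0.952, -0.004, 0.004]
wrist_force: [0.4, 0.7, -1.0]
finger_gap: 0.0213
```

```bash
python3 -m inch '[{"tx":0,"ty":0,"tz":0.1,"ax":0,"ay":0,"az":0,"claw":0},{"tx":0,"ty":0,"tz":0.15,"ax":0,"ay":0,"az":0,"claw":0},{"tx":0,"ty":0,"tz":0.16,"ax":0,"ay":0,"az":0,"claw":0},{"tx":0,"ty":0,"tz":0.16,"ax":0,"ay":0,"az":0,"claw":0},{"tx":0,"ty":0,"tz":0.16,"ax":0,"ay":0,"az":0,"claw":0},{"tx":-0.02,"ty":0.1,"tz":0.08,"ax":0,"ay":0,"az":-0.03,"claw":0},{"tx":-0.03,"ty":0.15,"tz":0,"ax":0,"ay":0,"az":-0.03,"claw":0},{"tx":-0.03,"ty":0.15,"tz":0,"ax":0,"ay":0,"az":-0.03,"claw":0}]'
python3 -m inch '[{"tx":-0.03,"ty":0.155,"tz":0,"ax":0,"ay":0,"az":-0.03,"claw":0},{"tx":-0.03,"ty":0.155,"tz":0,"ax":0,"ay":0,"az":-0.03,"claw":0},{"tx":-0.03,"ty":0.155,"tz":0,"ax":0,"ay":0,"az":-0.03,"claw":0},{"tx":-0.03,"ty":0.155,"tz":0,"ax":0,"ay":0,"az":-0.03,"claw":0},{"tx":-0.03,"ty":0.155,"tz":0,"ax":0,"ay":0,"az":-0.03,"claw":0},{"tx":-0.03,"ty":0.155,"tz":0,"ax":0,"ay":0,"az":-0.03,"claw":0},{"tx":-0.03,"ty":0.155,"tz":0,"ax":0,"ay":0,"az":-0.03,"claw":0},{"tx":-0.03,"ty":0.155,"tz":0,"ax":0,"ay":0,"az":-0.03,"claw":0}]'
```

```text
t: 9.6
position: [0.528, -0.0467, 0.2299]
eef_rot: [-0.238, 0.971, -0.004, 0.004]
wrist_force: [0.9, 0.8, -0.6]
finger_gap: 0.0213
t: 10.27
position: [0.4623, 0.2759, 0.2332]
eef_rot: [-0.048, 0.999, -0.006, 0.006]
wrist_force: [2.1, -0.4, 0.3]
finger_gap: 0.021
```

```bash
python3 -m inch '[{"tx":-0.02,"ty":0.15,"tz":0,"ax":0.006,"ay":0.008,"az":0,"claw":0},{"tx":0,"ty":0.1,"tz":0,"ax":0,"ay":0,"az":0,"claw":0},{"tx":0,"ty":0.03,"tz":0,"ax":0,"ay":0,"az":0,"claw":0},{"tx":0,"ty":0,"tz":0,"ax":0,"ay":0,"az":0,"claw":0},{"tx":0,"ty":0,"tz":0,"ax":0,"ay":0,"az":0,"claw":0}]'
```

```text
t: 10.68
position: [0.4528, 0.3563, 0.2331]
eef_rot: [-0.051, 0.999, -0.0, 0.0]
wrist_force: [0.5, -0.9, -0.5]
finger_gap: 0.0211
```

```bash
python3 -m inch '[{"tx":0.0,"ty":0,"tz":-0.1,"ax":0,"ay":0,"az":0,"claw":0},{"tx":0,"ty":0,"tz":-0.16,"ax":0,"ay":0,"az":0,"claw":0},{"tx":0,"ty":0,"tz":-0.16,"ax":0,"ay":0,"az":0,"claw":0},{"tx":0,"ty":0,"tz":-0.16,"ax":0,"ay":0,"az":0,"claw":0},{"tx":0,"ty":0,"tz":-0.04,"ax":0,"ay":0,"az":0,"claw":0},{"tx":0,"ty":0,"tz":0,"ax":0,"ay":0,"az":0,"claw":0}]'
python3 -m inch '[{"tx":0,"ty":0,"tz":0,"ax":0,"ay":0,"az":0,"claw":0.55},{"tx":0,"ty":0,"tz":0,"ax":0,"ay":0,"az":0,"claw":0.55},{"tx":0,"ty":0,"tz":0,"ax":0,"ay":0,"az":0,"claw":0.55},{"tx":0,"ty":0,"tz":0,"ax":0,"ay":0,"az":0,"claw":0.55}]'
python3 -m inch '[{"tx":0,"ty":0,"tz":0.15,"ax":0,"ay":0,"az":0,"claw":0.55},{"tx":0,"ty":0,"tz":0.16,"ax":0,"ay":0,"az":0,"claw":0.55},{"tx":0,"ty":0,"tz":0.16,"ax":0,"ay":0,"az":0,"claw":0.55},{"tx":0,"ty":0,"tz":0.14,"ax":0,"ay":0,"az":0,"claw":0.55},{"tx":0,"ty":0,"tz":0,"ax":0,"ay":0,"az":0,"claw":0.55}]'
python3 - <<'E'
from h import *
cv2.imwrite("pics/w4.png",camera("wrist"))
E
```

```text
t: 11.18
position: [0.4556, 0.3485, 0.076]
eef_rot: [-0.048, 0.999, 0.001, 0.004]
wrist_force: [-0.1, 0.5, 0.6]
finger_gap: 0.0212
t: 11.52
position: [0.4574, 0.3458, 0.0789]
eef_rot: [-0.046, 0.999, 0.001, 0.005]
wrist_force: [-0.1, 0.1, -0.3]
finger_gap: 0.0473
t: 11.93
position: [0.4569, 0.3451, 0.2421]
eef_rot: [-0.046, 0.999, 0.002, 0.006]
wrist_force: [0.9, -0.1, 0.8]
finger_gap: 0.047
```

View pics/w4.png

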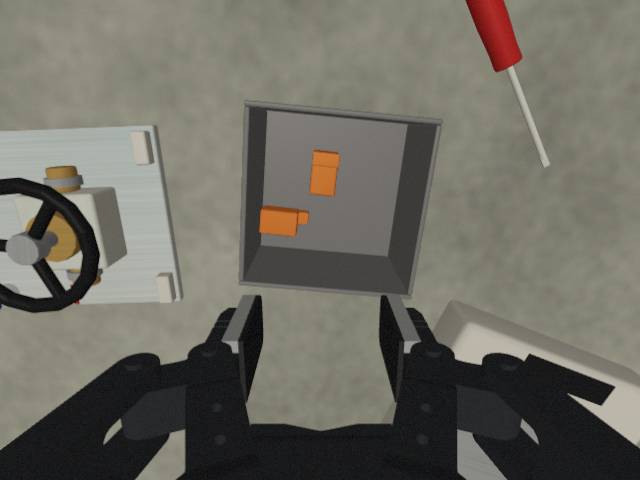

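Both offcuts are in the bin: A at (325,173) and B at (282,220). Next is the handle.

```bash
python3 -m inch '[{"tx":0.02,"ty":-0.1,"tz":0,"ax":0,"ay":0,"az":-0.075,"claw":0.5},{"tx":0.02,"ty":-0.15,"tz":0,"ax":0,"ay":0,"az":-0.075,"claw":0.5},{"tx":0.02,"ty":-0.15,"tz":0,"ax":0,"ay":0,"az":-0.075,"claw":0.5},{"tx":0.02,"ty":-0.15,"tz":0,"ax":0,"ay":0,"az":-0.075,"claw":0.5},{"tx":0.02,"ty":-0.15,"tz":0,"ax":0,"ay":0,"az":-0.075,"claw":0.5},{"tx":0.02,"ty":-0.15,"tz":0,"ax":0,"ay":0,"az":-0.075,"claw":0.5},{"tx":0.02,"ty":-0.15,"tz":0,"ax":0,"ay":0,"az":-0.075,"claw":0.5},{"tx":0.02,"ty":-0.1,"tz":0,"ax":0,"ay":0,"az":-0.05,"claw":0.5}]'
python3 -m inch '[{"tx":0,"ty":0,"tz":0,"ax":0,"ay":0,"az":0,"claw":0.5},{"tx":0,"ty":0,"tz":0,"ax":0,"ay":0,"az":0,"claw":0.5}]'
cat > wv.py <<'E'
from h import *
import sys
np.set_printoptions(precision=4,suppress=True)
st=manip.state(); im=camera("wrist"); cv2.imwrite(f"pics/{sys.argv[1]}.png",im)
T=R.from_quat(st["eef_rot"]).as_matrix(); print(st["position"],"yaw",np.arctan2(T[1,1],T[0,1]),"tilt xy",T[:2,2])
for c,s,m in blobs(im,*YE,100):
    print(c,s,cv2.minAreaRect(max(cv2.findContours(m,0,2)[0],key=len)),plane("wrist",[c],.128,st))
E
python3 wv.py w5
```

```text
t: 12.65
position: [0.4939, 0.0639, 0.2412]
eef_rot: [0.388, 0.921, 0.0, 0.009]
wrist_force: [0.4, 0.5, -0.2]
finger_gap: 0.0428
t: 12.82
position: [0.4941, 0.0588, 0.2409]
eef_rot: [0.393, 0.919, -0.0, 0.009]
wrist_force: [-0.3, 0.7, -0.0]
finger_gap: 0.0429
[0.4941 0.0588 0.2409] yaw 0.7622760225115977 tilt xy [ 0.0171 -0.008 ]
[331.7644 231.5854] [318 211  30  41 989] ((332.5, 231.0), (40.0, 29.0), 90.0) [[0.4986 0.0659 0.128 ]]
```

View pics/w5.png

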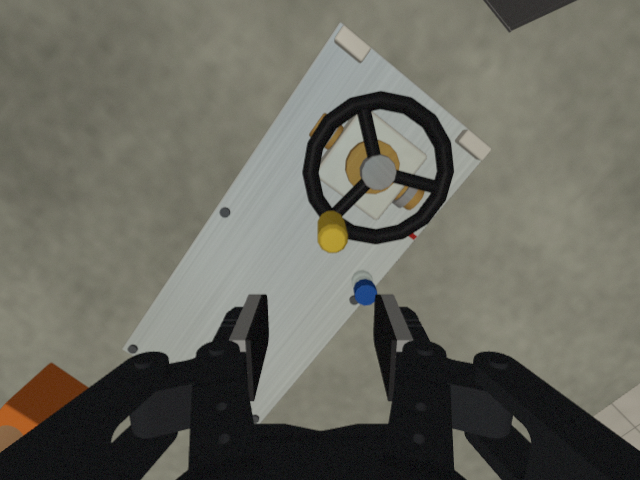

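```bash
python3 -m inch '[{"tx":0.018,"ty":0.031,"tz":0,"ax":0.005,"ay":0.012,"az":0,"claw":0.5},{"tx":0,"ty":0,"tz":-0.06,"ax":0,"ay":0,"az":0,"claw":0.5},{"tx":0,"ty":0,"tz":-0.06,"ax":0,"ay":0,"az":0,"claw":0.5},{"tx":0,"ty":0,"tz":-0.06,"ax":0,"ay":0,"az":0,"claw":0.5},{"tx":0,"ty":0,"tz":0,"ax":0,"ay":0,"az":0,"claw":0.5},{"tx":0,"ty":0,"tz":0,"ax":0,"ay":0,"az":0,"claw":0.5}]' 
python3 - <<'E'
from h import *
np.set_printoptions(precision=4,suppress=True)
st={"position":np.array([.4941,.0588,.2409]),"eef_rot":np.array([.393,.919,0,.009])}
print(plane("wrist",[(303,167),(453,167),(378,92),(378,243)],.097,st), plane("wrist",[(378,167.5)],.097,st),plane("wrist",[(413,236.5)],.012,st))
st=manip.state();print(st["position"],R.from_quat(st["eef_rot"]).as_matrix()[:2,2])
E
```

```text
t: 13.37
position: [0.4978, 0.073, 0.1947]
eef_rot: [0.387, 0.922, 0.0, -0.0]
wrist_force: [1.1, 0.2, 0.2]
finger_gap: 0.0424
[[0.4559 0.0812 0.097 ]
 [0.5357 0.1574 0.097 ]
 [0.4585 0.1549 0.097 ]
 [0.5381 0.0787 0.097 ]] [[0.496 0.119 0.097]] [[0.5874 0.0979 0.012 ]]
[0.4978 0.073  0.1947] [-0.0004  0.0006]
```

```bash
python3 -m inch '[{"tx":0.003,"ty":-0.022,"tz":-0.06,"ax":0,"ay":0,"az":0,"claw":0.5},{"tx":0,"ty":0,"tz":-0.1,"ax":0,"ay":0,"az":0,"claw":0.5},{"tx":0,"ty":0,"tz":-0.1,"ax":0,"ay":0,"az":0,"claw":0.5},{"tx":0,"ty":0,"tz":-0.04,"ax":0,"ay":0,"az":0,"claw":0.5},{"tx":0,"ty":0,"tz":0,"ax":0,"ay":0,"az":0,"claw":0.5},{"tx":0,"ty":0,"tz":0,"ax":0,"ay":0,"az":0,"claw":0.5}]' 
python3 wv.py w6
```

```text
t: 13.87
position: [0.5008, 0.0713, 0.1223]
eef_rot: [0.383, 0.924, 0.002, 0.003]
wrist_force: [0.2, -0.7, 0.3]
finger_gap: 0.0428
[0.5008 0.0713 0.1223] yaw 0.7848969895441649 tilt xy [0.0068 0.0013]
[306.8737 328.3706] [ 279  280   55   94 4150] ((306.0, 326.5), (93.0, 54.0), 90.0) [[0.4999 0.0642 0.128 ]]
```

View pics/w6.png

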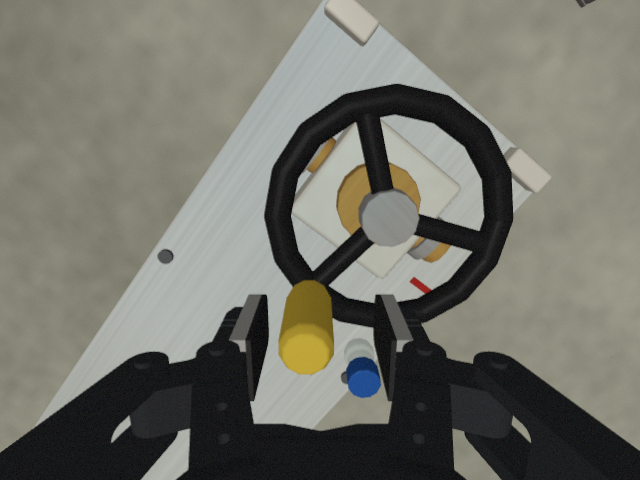

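The handle stands between the fingers at (306,330), slightly left of centre. I'll correct for that, lower a little more and grip.

```bash
python3 -m inch '[{"tx":-0.012,"ty":-0.02,"tz":-0.03,"ax":0,"ay":0.004,"az":0,"claw":0.5},{"tx":0,"ty":0,"tz":-0.015,"ax":0,"ay":0,"az":0,"claw":0.5},{"tx":0,"ty":0,"tz":0,"ax":0,"ay":0,"az":0,"claw":0.3},{"tx":0,"ty":0,"tz":0,"ax":0,"ay":0,"az":0,"claw":0},{"tx":0,"ty":0,"tz":0,"ax":0,"ay":0,"az":0,"claw":0},{"tx":0,"ty":0,"tz":0,"ax":0,"ay":0,"az":0,"claw":0},{"tx":0,"ty":0,"tz":0,"ax":0,"ay":0,"az":0,"claw":0}]' 40
python3 wv.py w7
```

```text
t: 14.5
position: [0.4995, 0.0659, 0.1137]
eef_rot: [0.383, 0.924, 0.002, 0.002]
wrist_force: [1.2, -0.8, -5.9]
finger_gap: 0.0188
[0.4995 0.0659 0.1137] yaw 0.7856333168371642 tilt xy [0.0059 0.0013]
[320.5825 335.1612] [ 292  283   59  101 4790] ((321.0, 333.0), (100.0, 58.0), 90.0) [[0.501  0.0641 0.128 ]]
```

View pics/w7.png

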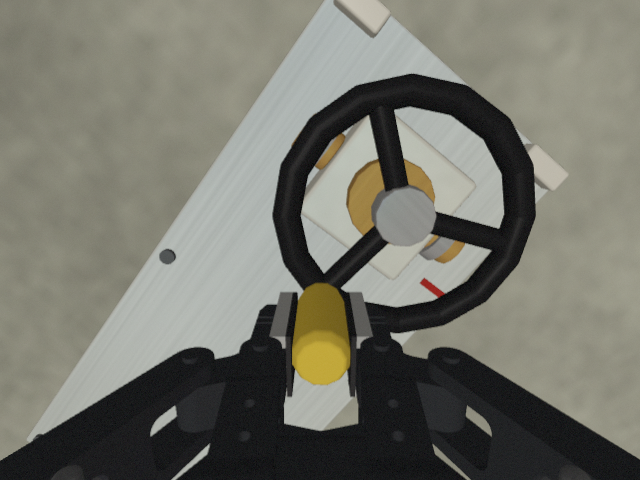

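```bash
cat > pv.py <<'E'
from h import *
st=manip.state(); c=np.array([.499,.117]); T=R.from_quat(st["eef_rot"]).as_matrix()
g=st["position"]-0.019*T[:,2]; d=g[:2]-c
print("g",g.round(4),"phi",np.degrees(np.arctan2(d[1],d[0])).round(1),"r",np.hypot(*d).round(4),"F",st["wrist_force"].round(1),"yaw",np.arctan2(T[1,1],T[0,1]).round(3),"tilt",T[:2,2].round(4),"gap",round(st["finger_gap"],4),"t",round(st["t"],2))
open("log.txt","a").write(f"{g[0]} {g[1]}\n")
E
python3 -m inch '[{"tx":-0.052,"ty":0.007,"tz":0,"ax":0,"ay":0.003,"az":0,"claw":0},{"tx":-0.048,"ty":0.02,"tz":0,"ax":0,"ay":0,"az":0,"claw":0},{"tx":-0.041,"ty":0.032,"tz":0,"ax":0,"ay":0,"az":0,"claw":0}]'; python3 pv.py
```

```text
t: 14.8
position: [0.465, 0.0794, 0.1136]
eef_rot: [0.383, 0.924, 0.0, 0.001]
wrist_force: [4.6, 2.6, -2.6]
finger_gap: 0.0185
g [0.465  0.0794 0.1326] phi -132.2 r 0.0507 F [ 4.6  2.6 -2.6] yaw 0.785 tilt [ 0.003  -0.0004] gap 0.0185 t 14.8
```

Tracking along the circle is very good. I'll continue clockwise.

```bash

python3 -m inch '[{"tx":-0.032,"ty":0.041,"tz":0,"ax":0,"ay":0,"az":0,"claw":0},{"tx":-0.02,"ty":0.048,"tz":0,"ax":0,"ay":0,"az":0,"claw":0},{"tx":-0.007,"ty":0.052,"tz":0,"ax":0,"ay":0,"az":0,"claw":0},{"tx":0.007,"ty":0.052,"tz":0,"ax":0,"ay":0,"az":0,"claw":0}]'; python3 pv.py
```

```text
t: 15.13
position: [0.4512, 0.1309, 0.1139]
eef_rot: [0.384, 0.923, 0.002, 0.004]
wrist_force: [20.9, -8.2, -22.7]
finger_gap: 0.0187
g [0.451  0.1309 0.1329] phi 163.9 r 0.0499 F [ 20.9  -8.2 -22.7] yaw 0.783 tilt [0.0088 0.0004] gap 0.0187 t 15.13
```

```bash

python3 -m inch '[{"tx":0.028,"ty":0.046,"tz":-0.003,"ax":0,"ay":0.006,"az":0,"claw":0},{"tx":0.034,"ty":0.04,"tz":0,"ax":0,"ay":0,"az":0,"claw":0},{"tx":0.042,"ty":0.031,"tz":0,"ax":0,"ay":0,"az":0,"claw":0}]'; python3 pv.py
```

```text
t: 15.38
position: [0.4784, 0.1628, 0.1138]
eef_rot: [0.382, 0.924, -0.0, 0.003]
wrist_force: [14.3, -35.4, -15.8]
finger_gap: 0.0187
g [0.4783 0.1629 0.1328] phi 114.3 r 0.0503 F [ 14.3 -35.4 -15.8] yaw 0.786 tilt [ 0.0052 -0.0025] gap 0.0187 t 15.38
```

```bash

python3 -m inch '[{"tx":0.05,"ty":0.003,"tz":-0.002,"ax":0,"ay":0.002,"az":0,"claw":0},{"tx":0.052,"ty":-0.002,"tz":0,"ax":0,"ay":0,"az":0,"claw":0}]'; python3 pv.py
```

```text
t: 15.55
position: [0.5038, 0.1663, 0.1137]
eef_rot: [0.381, 0.924, -0.0, 0.002]
wrist_force: [-2.2, -10.0, -3.6]
finger_gap: 0.0189
g [0.5038 0.1663 0.1327] phi 84.4 r 0.0496 F [ -2.2 -10.   -3.6] yaw 0.788 tilt [ 0.0026 -0.0017] gap 0.0189 t 15.55
```

```bash

python3 -m inch '[{"tx":0.05,"ty":-0.014,"tz":0,"ax":0,"ay":0.002,"az":0,"claw":0},{"tx":0.045,"ty":-0.026,"tz":0,"ax":0,"ay":0,"az":0,"claw":0},{"tx":0.037,"ty":-0.036,"tz":0,"ax":0,"ay":0,"az":0,"claw":0}]'; python3 pv.py
```

```text
t: 15.8
position: [0.536, 0.1501, 0.1136]
eef_rot: [0.38, 0.925, -0.002, -0.001]
wrist_force: [-4.0, -1.4, -0.7]
finger_gap: 0.019
g [0.5361 0.1501 0.1326] phi 41.8 r 0.0497 F [-4.  -1.4 -0.7] yaw 0.792 tilt [-0.003  -0.0022] gap 0.019 t 15.8
```

```bash

python3 -m inch '[{"tx":0.029,"ty":-0.043,"tz":0,"ax":0,"ay":-0.002,"az":0,"claw":0},{"tx":0.012,"ty":-0.035,"tz":0,"ax":0,"ay":0,"az":0,"claw":0},{"tx":0,"ty":0,"tz":0,"ax":0,"ay":0,"az":0,"claw":0}]'; python3 pv.py
python3 -m inch '[{"tx":0.003,"ty":-0.015,"tz":0,"ax":0,"ay":0,"az":0,"claw":0},{"tx":0,"ty":0,"tz":0,"ax":0,"ay":0,"az":0,"claw":0}]'; python3 pv.py
```

```text
t: 16.05
position: [0.5475, 0.1287, 0.1137]
eef_rot: [0.38, 0.925, -0.001, 0.001]
wrist_force: [-0.7, -1.1, -1.6]
finger_gap: 0.019
g [0.5475 0.1287 0.1327] phi 13.6 r 0.0499 F [-0.7 -1.1 -1.6] yaw 0.792 tilt [ 0.0006 -0.0017] gap 0.019 t 16.05
t: 16.22
position: [0.5484, 0.1241, 0.1137]
eef_rot: [0.381, 0.925, -0.0, 0.001]
wrist_force: [1.5, -1.1, -2.5]
finger_gap: 0.0185
g [0.5483 0.1242 0.1327] phi 8.3 r 0.0499 F [ 1.5 -1.1 -2.5] yaw 0.79 tilt [ 0.0015 -0.0013] gap 0.0185 t 16.22
```

```bash

python3 -m inch '[{"tx":0.001,"ty":-0.015,"tz":0,"ax":0,"ay":0,"az":0,"claw":0},{"tx":0,"ty":0,"tz":0,"ax":0,"ay":0,"az":0,"claw":0}]'; python3 pv.py
python3 -m inch '[{"tx":0,"ty":-0.015,"tz":0,"ax":0,"ay":0,"az":0,"claw":0},{"tx":0,"ty":0,"tz":0,"ax":0,"ay":0,"az":0,"claw":0}]'; python3 pv.py
```

```text
t: 16.38
position: [0.5487, 0.1224, 0.1139]
eef_rot: [0.381, 0.925, 0.002, 0.001]
wrist_force: [2.5, 2.1, -3.4]
finger_gap: 0.0186
g [0.5486 0.1223 0.1329] phi 6.1 r 0.0499 F [ 2.5  2.1 -3.4] yaw 0.789 tilt [0.0028 0.0026] gap 0.0186 t 16.38
t: 16.55
position: [0.5487, 0.1225, 0.114]
eef_rot: [0.381, 0.924, 0.005, 0.0]
wrist_force: [2.2, -1.3, -4.4]
finger_gap: 0.0185
g [0.5487 0.1223 0.133 ] phi 6.1 r 0.0499 F [ 2.2 -1.3 -4.4] yaw 0.789 tilt [0.0043 0.0087] gap 0.0185 t 16.55
```

```bash

python3 -m inch '[{"tx":0,"ty":-0.02,"tz":0,"ax":0,"ay":0,"az":0,"claw":0},{"tx":0,"ty":-0.02,"tz":0,"ax":0,"ay":0,"az":0,"claw":0},{"tx":0,"ty":-0.02,"tz":0,"ax":0,"ay":0,"az":0,"claw":0},{"tx":0,"ty":-0.02,"tz":0,"ax":0,"ay":0,"az":0,"claw":0}]'; python3 pv.py; python3 wv.py w8; python3 - <<'E'
from h import *
cv2.imwrite("pics/s8.png",camera("side")[150:300,180:380].repeat(4,0).repeat(4,1)); cv2.imwrite("pics/t8.png",camera("top")[190:340,80:320].repeat(3,0).repeat(3,1))
E
```

```text
t: 16.88
position: [0.5507, 0.119, 0.1141]
eef_rot: [0.382, 0.924, 0.018, -0.001]
wrist_force: [5.9, 49.6, -14.7]
finger_gap: 0.0187
g [0.5505 0.1183 0.1331] phi 1.5 r 0.0515 F [  5.9  49.6 -14.7] yaw 0.786 tilt [0.0117 0.034 ] gap 0.0187 t 16.88
[0.5507 0.119  0.1141] yaw 0.7860789683695101 tilt xy [0.0117 0.034 ]
[323.5797 324.9184] [ 297  275   55   98 4447] ((324.0, 323.5), (97.0, 54.0), 90.0) [[0.5501 0.1204 0.128 ]]
```

View pics/w8.png

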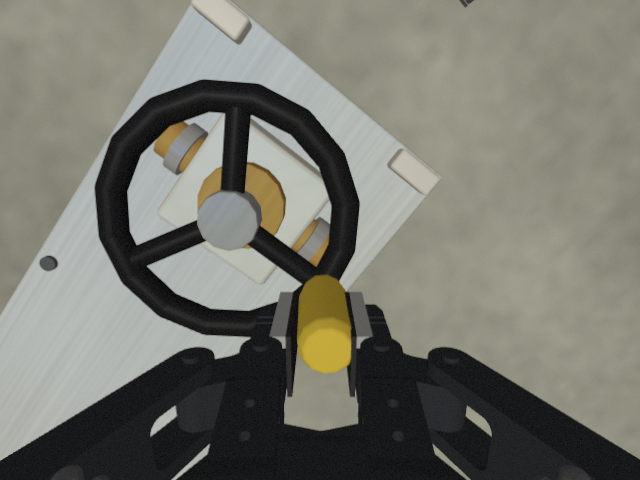

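View pics/t8.png

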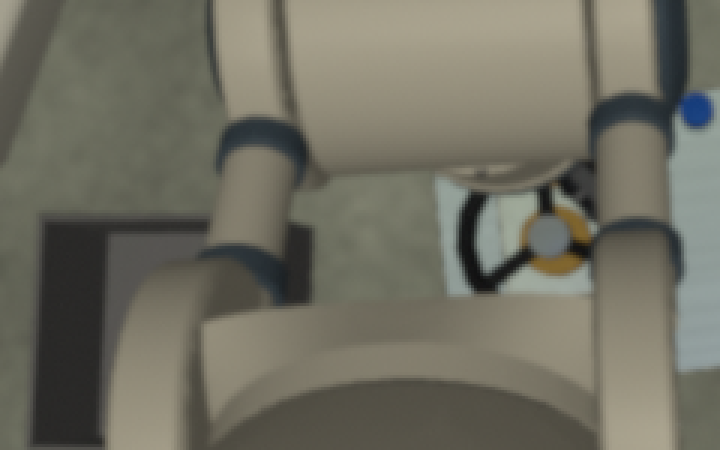

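The wheel is against its stop: 50 N of push gives no further travel, and a spoke points at the handle. I'll unload the tilt, fit the circle centre from the low-force points, then back off.

```bash

python3 -m inch '[{"tx":-0.006,"ty":0.012,"tz":0,"ax":-0.022,"ay":0.007,"az":0,"claw":0},{"tx":0,"ty":0,"tz":0,"ax":0,"ay":0,"az":0,"claw":0}]'; python3 pv.py
python3 - <<'E'
import numpy as np
from scipy.optimize import least_squares
p=np.array([[.4995,.0659],[.465,.0794],[.5361,.1501],[.5475,.1287],[.5483,.1242],[.5486,.1223],[.5038,.1660]])
r=least_squares(lambda c:np.hypot(*(p-c).T)-.05,[.499,.117]);print(r.x,r.fun)
E
```

```text
t: 17.2
position: [0.5503, 0.1245, 0.114]
eef_rot: [0.382, 0.924, 0.002, 0.001]
wrist_force: [-2.3, -1.5, -1.2]
finger_gap: 0.0186
g [0.5502 0.1245 0.133 ] phi 8.3 r 0.0517 F [-2.3 -1.5 -1.2] yaw 0.787 tilt [0.004  0.0025] gap 0.0186 t 17.2
[0.49906881 0.11611082] [ 2.12675752e-04  8.36162688e-05  2.65026604e-04  4.06560189e-05
 -1.08672358e-04 -8.36257432e-05  1.13012077e-04]
```

```bash
sed -i 's/\[.499,.117\]/[.4991,.1161]/' pv.py
python3 -m inch '[{"tx":-0.02,"ty":0.05,"tz":0,"ax":0,"ay":0.002,"az":0,"claw":0},{"tx":-0.028,"ty":0.044,"tz":0,"ax":0,"ay":0,"az":0,"claw":0},{"tx":-0.038,"ty":0.036,"tz":0,"ax":0,"ay":0,"az":0,"claw":0},{"tx":-0.046,"ty":0.025,"tz":0,"ax":0,"ay":0,"az":0,"claw":0}]'; python3 pv.py
```

```text
t: 17.53
position: [0.5151, 0.1625, 0.1138]
eef_rot: [0.381, 0.924, -0.001, -0.0]
wrist_force: [-4.8, -24.0, 5.9]
finger_gap: 0.0187
g [0.5151 0.1626 0.1328] phi 71.0 r 0.0491 F [ -4.8 -24.    5.9] yaw 0.788 tilt [-0.0012 -0.0012] gap 0.0187 t 17.53
```

```bash

python3 -m inch '[{"tx":-0.051,"ty":0.004,"tz":0,"ax":0,"ay":0,"az":0,"claw":0},{"tx":-0.052,"ty":-0.006,"tz":0,"ax":0,"ay":0,"az":0,"claw":0},{"tx":-0.049,"ty":-0.018,"tz":0,"ax":0,"ay":0,"az":0,"claw":0},{"tx":-0.043,"ty":-0.03,"tz":0,"ax":0,"ay":0,"az":0,"claw":0}]'; python3 pv.py
```

```text
t: 17.87
position: [0.4647, 0.149, 0.1143]
eef_rot: [0.379, 0.925, -0.002, 0.003]
wrist_force: [22.1, -19.9, -19.6]
finger_gap: 0.0185
g [0.4646 0.1491 0.1333] phi 136.2 r 0.0477 F [ 22.1 -19.9 -19.6] yaw 0.793 tilt [ 0.0048 -0.006 ] gap 0.0185 t 17.87
```

```bash
sed -i 's/\[.4991,.1161\]/[.501,.1145]/' pv.py
python3 -m inch '[{"tx":-0.024,"ty":-0.046,"tz":-0.004,"ax":0.004,"ay":0.003,"az":0,"claw":0},{"tx":-0.019,"ty":-0.049,"tz":0,"ax":0,"ay":0,"az":0,"claw":0},{"tx":-0.007,"ty":-0.052,"tz":0,"ax":0,"ay":0,"az":0,"claw":0},{"tx":0.008,"ty":-0.052,"tz":0,"ax":0,"ay":0,"az":0,"claw":0}]'; python3 pv.py
```

```text
t: 18.2
position: [0.4531, 0.0995, 0.1144]
eef_rot: [0.378, 0.926, 0.002, 0.003]
wrist_force: [15.1, 6.1, -26.7]
finger_gap: 0.0187
g [0.4529 0.0995 0.1334] phi -162.6 r 0.0503 F [ 15.1   6.1 -26.7] yaw 0.796 tilt [0.008  0.0021] gap 0.0187 t 18.2
```

```bash

python3 -m inch '[{"tx":0.026,"ty":-0.045,"tz":-0.006,"ax":0,"ay":0.006,"az":0,"claw":0},{"tx":0.034,"ty":-0.04,"tz":-0.002,"ax":0,"ay":0,"az":0,"claw":0},{"tx":0.043,"ty":-0.03,"tz":0,"ax":0,"ay":0,"az":0,"claw":0},{"tx":0.049,"ty":-0.018,"tz":0,"ax":0,"ay":0,"az":0,"claw":0}]'; python3 pv.py
```

```text
t: 18.53
position: [0.4892, 0.0651, 0.1142]
eef_rot: [0.378, 0.926, 0.002, -0.001]
wrist_force: [2.3, 14.7, -14.8]
finger_gap: 0.0188
g [0.4892 0.0651 0.1332] phi -103.5 r 0.0508 F [  2.3  14.7 -14.8] yaw 0.796 tilt [0.0004 0.0043] gap 0.0188 t 18.53
```

```bash

python3 -m inch '[{"tx":0.052,"ty":-0.001,"tz":-0.004,"ax":-0.003,"ay":0,"az":0,"claw":0},{"tx":0.052,"ty":0.009,"tz":0,"ax":0,"ay":0,"az":0,"claw":0},{"tx":0.048,"ty":0.021,"tz":0,"ax":0,"ay":0,"az":0,"claw":0},{"tx":0.041,"ty":0.033,"tz":0,"ax":0,"ay":0,"az":0,"claw":0}]'; python3 pv.py
```

```text
t: 18.87
position: [0.5373, 0.0792, 0.1141]
eef_rot: [0.379, 0.926, -0.0, -0.0]
wrist_force: [-4.3, 1.5, -2.4]
finger_gap: 0.0187
g [0.5373 0.0792 0.1331] phi -44.2 r 0.0507 F [-4.3  1.5 -2.4] yaw 0.794 tilt [-0.0005 -0.0007] gap 0.0187 t 18.87
```

```bash

python3 -m inch '[{"tx":0.03,"ty":0.042,"tz":0,"ax":0,"ay":0,"az":0,"claw":0},{"tx":0.019,"ty":0.049,"tz":0,"ax":0,"ay":0,"az":0,"claw":0},{"tx":0.005,"ty":0.052,"tz":0,"ax":0,"ay":0,"az":0,"claw":0},{"tx":-0.008,"ty":0.051,"tz":0,"ax":0,"ay":0,"az":0,"claw":0}]'; python3 pv.py
```

```text
t: 19.2
position: [0.5487, 0.1307, 0.1139]
eef_rot: [0.379, 0.925, -0.001, -0.001]
wrist_force: [-11.6, -5.9, 5.5]
finger_gap: 0.0188
g [0.5487 0.1307 0.1329] phi 18.8 r 0.0504 F [-11.6  -5.9   5.5] yaw 0.793 tilt [-0.0026 -0.0011] gap 0.0188 t 19.2
```

```bash

python3 -m inch '[{"tx":-0.027,"ty":0.045,"tz":0,"ax":0,"ay":-0.002,"az":0,"claw":0},{"tx":-0.036,"ty":0.038,"tz":0,"ax":0,"ay":0,"az":0,"claw":0},{"tx":-0.044,"ty":0.027,"tz":0,"ax":0,"ay":0,"az":0,"claw":0},{"tx":-0.05,"ty":0.015,"tz":0,"ax":0,"ay":0,"az":0,"claw":0}]'; python3 pv.py
```

```text
t: 19.53
position: [0.5043, 0.1649, 0.1138]
eef_rot: [0.377, 0.926, -0.004, -0.0]
wrist_force: [-1.2, -39.8, 7.6]
finger_gap: 0.0185
g [0.5044 0.165  0.1328] phi 86.2 r 0.0506 F [ -1.2 -39.8   7.6] yaw 0.798 tilt [-0.004  -0.0072] gap 0.0185 t 19.53
```

```bash

python3 -m inch '[{"tx":-0.052,"ty":-0.013,"tz":0,"ax":0.005,"ay":-0.002,"az":0,"claw":0},{"tx":-0.049,"ty":-0.02,"tz":0,"ax":0,"ay":0,"az":0,"claw":0},{"tx":-0.042,"ty":-0.03,"tz":0,"ax":0,"ay":0,"az":0,"claw":0},{"tx":-0.033,"ty":-0.04,"tz":0,"ax":0,"ay":0,"az":0,"claw":0}]'; python3 pv.py
```

```text
t: 19.87
position: [0.4587, 0.1413, 0.1144]
eef_rot: [0.374, 0.927, 0.0, 0.004]
wrist_force: [19.7, -11.1, -21.1]
finger_gap: 0.0187
g [0.4586 0.1413 0.1334] phi 147.7 r 0.0502 F [ 19.7 -11.1 -21.1] yaw 0.804 tilt [ 0.0077 -0.0025] gap 0.0187 t 19.87
```

```bash

python3 -m inch '[{"tx":-0.015,"ty":-0.049,"tz":-0.006,"ax":0.002,"ay":0.005,"az":0,"claw":0},{"tx":-0.006,"ty":-0.052,"tz":-0.003,"ax":0,"ay":0,"az":0,"claw":0},{"tx":0.007,"ty":-0.052,"tz":-0.002,"ax":0,"ay":0,"az":0,"claw":0},{"tx":0.021,"ty":-0.048,"tz":0,"ax":0,"ay":0,"az":0,"claw":0}]'; python3 pv.py
```

```text
t: 20.2
position: [0.4556, 0.0936, 0.1142]
eef_rot: [0.372, 0.928, 0.002, 0.0]
wrist_force: [1.4, 2.7, -12.3]
finger_gap: 0.0187
g [0.4555 0.0936 0.1332] phi -155.3 r 0.05 F [  1.4   2.7 -12.3] yaw 0.808 tilt [0.0021 0.0029] gap 0.0187 t 20.2
```

```bash

python3 -m inch '[{"tx":0.028,"ty":-0.044,"tz":-0.004,"ax":-0.002,"ay":0,"az":0,"claw":0},{"tx":0.038,"ty":-0.035,"tz":0,"ax":0,"ay":0,"az":0,"claw":0},{"tx":0.046,"ty":-0.023,"tz":0,"ax":0,"ay":0,"az":0,"claw":0},{"tx":0.051,"ty":-0.01,"tz":0,"ax":0,"ay":0,"az":0,"claw":0}]'; python3 pv.py
```

```text
t: 20.53
position: [0.4943, 0.0647, 0.1141]
eef_rot: [0.372, 0.928, -0.001, 0.0]
wrist_force: [-2.6, -6.6, 2.9]
finger_gap: 0.0186
g [0.4943 0.0648 0.1331] phi -97.6 r 0.0502 F [-2.6 -6.6  2.9] yaw 0.809 tilt [ 0.0002 -0.0013] gap 0.0186 t 20.53
```

```bash

python3 -m inch '[{"tx":0.052,"ty":-0.001,"tz":0,"ax":0,"ay":0,"az":0,"claw":0},{"tx":0.05,"ty":0.013,"tz":0,"ax":0,"ay":0,"az":0,"claw":0},{"tx":0.045,"ty":0.026,"tz":0,"ax":0,"ay":0,"az":0,"claw":0},{"tx":0.037,"ty":0.037,"tz":0,"ax":0,"ay":0,"az":0,"claw":0}]'; python3 pv.py
```

```text
t: 20.87
position: [0.5419, 0.0845, 0.1139]
eef_rot: [0.373, 0.928, -0.001, -0.001]
wrist_force: [-10.0, 4.8, 5.7]
finger_gap: 0.0189
g [0.5419 0.0845 0.1329] phi -36.3 r 0.0508 F [-10.    4.8   5.7] yaw 0.807 tilt [-0.0021 -0.0005] gap 0.0189 t 20.87
```

```bash

python3 -m inch '[{"tx":0.022,"ty":0.046,"tz":0,"ax":0,"ay":-0.001,"az":0,"claw":0},{"tx":0.011,"ty":0.045,"tz":0,"ax":0,"ay":0,"az":0,"claw":0},{"tx":0,"ty":0.02,"tz":0,"ax":0,"ay":0,"az":0,"claw":0},{"tx":0,"ty":0,"tz":0,"ax":0,"ay":0,"az":0,"claw":0}]'; python3 pv.py; python3 wv.py w9
```

```text
t: 21.2
position: [0.5512, 0.1172, 0.114]
eef_rot: [0.372, 0.928, -0.0, -0.001]
wrist_force: [-4.5, -1.0, 6.3]
finger_gap: 0.0184
g [0.5513 0.1172 0.133 ] phi 3.1 r 0.0504 F [-4.5 -1.   6.3] yaw 0.808 tilt [-0.0021 -0.0002] gap 0.0184 t 21.2
[0.5512 0.1172 0.114 ] yaw 0.8079056809119274 tilt xy [-0.0021 -0.0002]
[320.3435 328.078 ] [ 292  277   58  100 4719] ((320.5, 326.5), (99.0, 57.0), 90.0) [[0.5508 0.1173 0.128 ]]
```

View pics/w9.png

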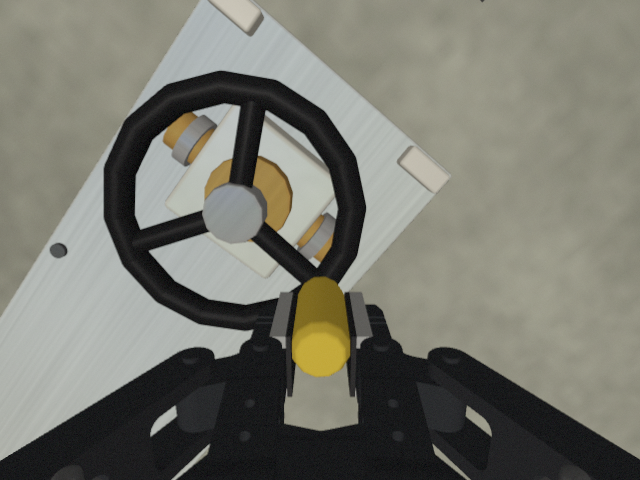

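```bash
python3 - <<'E'
from h import *
np.set_printoptions(precision=4,suppress=True)
for pos,q,hub,hb in (((.5507,.119,.1141),(.382,.924,.018,-.001),(229,219),(323.6,324.9)),((.5512,.1172,.114),(.372,.928,0,-.001),(234,211),(320.3,328.1))):
    st={"position":np.array(pos),"eef_rot":np.array(q)/np.linalg.norm(q)}
    h=plane("wrist",[hub],.105,st)[0]; b=plane("wrist",[hb],.128,st)[0]; d=b-h
    d2=b[:2]-np.array([.4991,.1161])
    print(h,b,np.degrees(np.arctan2(d[1],d[0])),np.hypot(*d[:2]),np.degrees(np.arctan2(d2[1],d2[0])))
E
```

```text
[0.4982 0.1192 0.105 ] [0.5501 0.1204 0.128 ] 1.3479161781516422 0.05190069380526924 4.803971880963963
[0.4977 0.1196 0.105 ] [0.5508 0.1173 0.128 ] -2.555412741093402 0.053101060387977156 1.2957637702664946
```

```bash

python3 -m inch '[{"tx":-0.002,"ty":0.016,"tz":0,"ax":0,"ay":-0.001,"az":0,"claw":0},{"tx":0,"ty":0,"tz":0,"ax":0,"ay":0,"az":0,"claw":0},{"tx":0,"ty":0,"tz":0,"ax":0,"ay":0,"az":0,"claw":0}]'; python3 pv.py; python3 wv.py w10
python3 - <<'E'
from h import *
cv2.imwrite("pics/s10.png",camera("side"))
E
```

```text
t: 21.5
position: [0.5505, 0.123, 0.114]
eef_rot: [0.371, 0.928, -0.0, -0.0]
wrist_force: [-2.0, -2.0, 3.3]
finger_gap: 0.0186
g [0.5505 0.123  0.133 ] phi 9.7 r 0.0503 F [-2.  -2.   3.3] yaw 0.81 tilt [-0.0008 -0.0004] gap 0.0186 t 21.5
[0.5505 0.123  0.114 ] yaw 0.8095604386568236 tilt xy [-0.0008 -0.0004]
[320.3979 328.1633] [ 292  277   58  100 4722] ((320.5, 326.5), (99.0, 57.0), 90.0) [[0.5501 0.1231 0.128 ]]
```

View pics/s10.png

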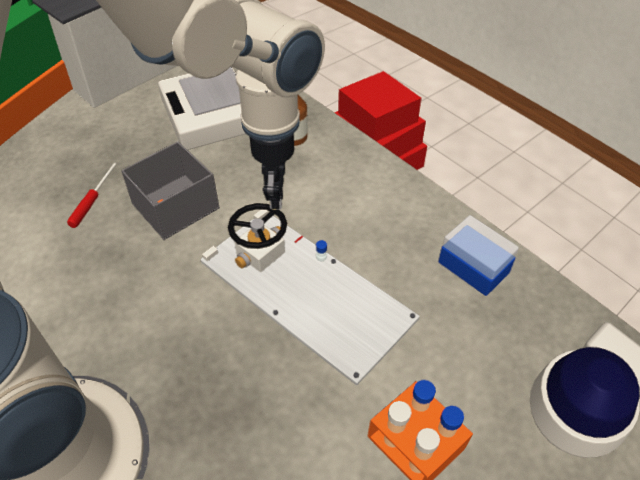

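View pics/w10.png

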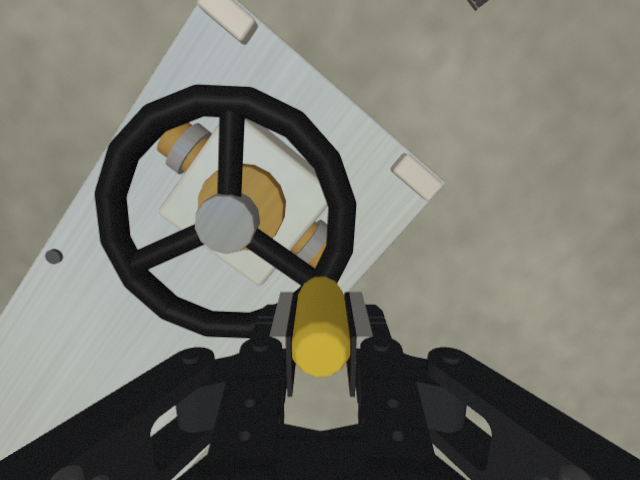

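The final views show the spoke and handle back in the closed direction after two counted turns. The vial at (321,246) and the rack haven't moved, and both offcuts are in the bin. I'm handing in.

```bash
python3 -c "
from cell import order,manip
print(abs(manip.state()['joint_vel']).max()); print(order.close_job())"
```

```text
0.005590383391100821
the job is handed in; nothing more can be done
None
```

I put both offcuts in the grey bin, closed the valve against its stop by the crank handle, and backed it off two full turns. I handed in at about 21.7 s with the fingers still gripping the handle; no verdict was reported.

- **Offcuts:** a wrist picture after the second drop showed both lying on the bin floor, let go.
- **Closed position:** the wheel stopped at about 7° in world axes, matching the deck's measured direction. A final push reached 50 N on the wrist with only millimetres of give.
- **Two turns open:** I counted the turns along the way. The handle ended at about 7.8°, roughly 1° past the closed direction plus two turns, against a tolerance of 14°.
- **Grip at the end:** the finger gap was 18.6 mm around the 20 mm handle. The grasp point was about 5 mm above the handle's middle, and the arm was still.
- **Vial and tube rack:** the last side picture showed both standing where they started.

**Disagreements:**
- The grasp slipped about 2–3 mm along the pads during the hard push on the stop, and the force on the wrist reached about 40 N at times while turning.
- A camera reading taken while pushing on the stop gave the closed handle about 3° lower. That is still inside the tolerance.

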